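Seat the frit disc in the filter holder and close its clip

ROBOT

A 6-joint arm with a two-finger parallel gripper is mounted at the origin on the work surface. World frame = base frame: x ahead of the robot, y to its left, z up, the work surface at z = 0. Lengths are in mm, angles in degrees, forces in N, time in s.
With the tool pointing down it reaches from about 350 to 850 mm from the base axis. Payload 8.1 kg.
Tool frame: the origin (TCP) lies on the centre line of the jaws, within the pads' length; the fingertips stand 19 mm ahead of it and the grasp point (between the pads) is the TCP; z points along the fingers, y is the line along which they close (so a half turn about z gives the same grasp; the last joint's range is limited). The gripper opens to 85 mm and grips with 20 to 120 N. Pads are 22 mm wide; open, the fingers measure 114 mm over their backs; the gripper's body (76 mm by 85 mm) begins 54 mm behind the grasp point. The pads swing forward as they close: fully open they stand 13 mm farther back than shut.
Start: joints at [59.622, 7.471, 85.268, -0, 87.261, -4.893], TCP at [258.147, 541.633, 250.292] pointing down, gripper open.
Joint ranges: [-169.43, 169.43], [-51.17, 129.36], [1.28, 143.12], [-76.62, 256.62], [0, 156.53], [-152.29, 152.29]. Speed limits (degrees/s): [136.94, 136.94, 159.86, 180, 180, 180].

INTERFACE

Orientations are given as [roll, pitch, yaw] about the fixed x, y, z axes, in that order (R = Rz(yaw) Ry(pitch) Rx(roll)).
In Python, from bench import r gives the robot as it stands. The module is installed in compiled form; this text tells all that it offers.
- The arm moves only by the tool servo_tool, never from a script. Its arguments are lists of equal length, an entry for each row: "fingers": the finger opening in m, from 0 to 0.0854; "linear": the shift along the tool's x, y, z in m, a list of three; "rotation": the turn, a rotation vector about the tool's x, y, z in degrees, a list of three. A call has 1 to 10 rows; each row is the pose to reach, as a shift and turn from the pose commanded when the call began, along the tool's axes at that moment; what a row does not reach only later rows make up. A row lasts 1/10 s, in which the tool goes at most 50 mm and 8.59 degrees, less where a joint would pass 70% of its speed; a pose out of reach is approached as far as the arm can. A call with a gripper value outside its range is refused whole. The fingers move at their own pace and stop on an object; "force" is the grip in N (left out, the last holds). Time passes only in rows, so rows that repeat a pose let the fingers close. It gives the time, the measured TCP pose, the force, the opening and the grip force at its end, in the units of the state.
- r.sense(): the state, without advancing time (a new reading comes with each control period).
- r.snapshot(name): name is "scene" or "top" or "wrist"; returns a dict with "frame" (384x512x3 uint8, red, green, blue), "fx", "fy", "cx", "cy" (pixels), "camera_from_world" (4x4, takes a point from world to camera coordinates). Camera axes: x right, y up, looking along -z (the intrinsics and any distortion apply to the point x, -y, -z); pixel columns grow to the right and rows downward; lengths in mm; the calibration is good to about 2 mm. The wrist camera is an equidistant fisheye: a pixel r from the principal point sees the ray r / f radians off the axis. A picture is of the moment at which its call begins. There is no depth.
- r.hand_in(): hands the job in; it is judged then, once.
The state is a dict: "time": time; "joint_pos": joint angles; "qd": joint speeds; "joint_efforts": joint torques, N m; "tool_pos": TCP position; "tcp_rot": TCP orientation; "ft_force": force on the tool from outside, world axes, zero at the start; "wrist_torque": the same for the moment, N m; "finger_gap": finger opening in mm; "grip_force": force on a finger pad.
Only numpy, scipy, OpenCV 4.12 (cv2) and the standard library are available. Lean on these libraries where they do the work, as an engineer would, in place of code of your own. Each camera call takes 0.05 s, during which the arm holds its last target. There are 200 camera calls.

TASK

With the fingertips only, push the loose bronze filter disc across the flat top of the aluminium filter holder until it drops into the round recess and lies flat and flush there; slide it, do not pick it up. Then push the red post of the swing clip round until the clip's steel arm lies fully across the seated disc against its stop. Leave the other things on the bench where they stand.

Things in the scene. Friction and masses are not known exactly. Their poses are not given: they have to be found in the camera images.
- holder: Filter holder: a fixed flat aluminium plate, 230 mm long (its x), 120 mm wide (its y), top face 22 mm above the bench. Origin on the bench, 15 mm towards +x from the middle of the underside, so the plate spans x -130 to +100 mm and y -60 to +60 mm in its own frame. x points along the plate from the empty loading end (where the disc lies) to the recess end, z up.
- recess (a point): Centre of the floor of the round recess in the holder (blue floor): 52 mm diameter, 8 mm deep, floor 14 mm above the bench, at x = +55 mm, y = 0 of the holder. Mouth level with the plate top, 1 mm chamfer. A steel lip, 3 mm high and 4 mm thick, inner radius 27 mm, stands round the far (+x) half only; the near half is open. Axes as the holder's.
- disc: Loose bronze (orange-brown) filter disc, 48 mm diameter, 8 mm thick, 70 to 110 g, lying flat on the plate 65 to 115 mm before the recess centre. Origin at the centre of its underside, z up out of the disc. It slides with ordinary friction (about 1 N) and falls into the recess once within about 2 mm of its centre; its top is then level with the plate top.
- clip (a joint): Steel swing clip turning about a vertical pivot. 0 rad: fully closed against its stop, arm pointing along -y of the holder, over the disc. Grows counter-clockwise seen from above: at 1.57 the arm points along the holder's +x, off the far end; open limit 2.1. Starts at 1.3 to 2.0. Stays where it is left; about 0.5 N at the post moves it.
- clip_pivot (a point): Pivot axis of the clip, 30 mm above the bench, at x = +55 mm, y = +45 mm of the holder (beside the recess). A steel boss of 16 mm diameter rises to 36 mm above the bench. The clip's arm is 14 mm wide, from 27 to 33 mm above the bench, tip 68 mm from the pivot: it passes over a seated disc and the lip but is blocked by an unseated disc.
- clip_post (a point): Upright red post on the clip arm, 12 mm diameter, from 33 to 60 mm above the bench, its axis 60 mm from the pivot. This point is on its axis 50 mm above the bench. To close, it is pushed clockwise seen from above, from the far end of the holder round to the middle of the plate.
- glass_disc: Spare green glass disc, 48 mm diameter, 8 mm thick, lying on the bench beside the holder; not to be moved. Origin at the centre of its underside.
- vial: Small amber vial with black cap, 24 mm diameter, 45 mm tall, standing on the bench beside the holder; not to be moved. Origin under its centre.
- gasket: Orange gasket ring, 52 mm outer and 36 mm inner diameter, 5 mm thick, lying on the bench beside the holder; not to be moved. Origin at the centre of its underside.
- amber_bottle: Amber bottle with red cap, 84 mm diameter, 190 mm tall; not to be moved. Origin under its centre.
- wash_bottle: White wash bottle with red cap and spout, 68 mm diameter, 175 mm tall; not to be moved. Origin under its centre.
- jar: Clear jar with white lid, 68 mm diameter, 60 mm tall; not to be moved. Origin under its centre.
Not all that is in view belongs to the job. What is meant by the disc is not pink, and is the smaller of those in its own colour.

How it is judged (in metres and radians):
On the way, in this order (a step that is already met when the one before it is completed fails the run):
1. the bronze disc has dropped flat into the recess while the clip is still open (horizontal distance between disc and recess below 0.0035 m and z of disc in the frame of recess below 0.002 m and angle between disc's own z axis and vertical below 0.06 rad and value of joint clip above 0.7 rad), for 0.2 s.
2. the clip is swung fully closed over the seated disc (horizontal distance between disc and recess below 0.0035 m and z of disc in the frame of recess below 0.002 m and angle between disc's own z axis and vertical below 0.06 rad and value of joint clip below 0.12 rad), for 0.2 s.
At the end, for the whole second after the job is handed in: The bronze disc rests flat in the recess (underside within 2 mm of the recess floor, centre within 3.5 mm of the recess centre, tilt under 0.06 rad) and the clip is within 0.12 rad of fully closed (all of step 2 and linear speed of disc below 0.01 m/s); the robot touches nothing.
It fails at once if the bronze disc is lifted: its centre more than 6 mm above the plate top (z of disc in the frame of holder above 0.028 m).
It fails at once if the bronze disc is tipped on edge or turned over (angle between disc's own z axis and vertical above 0.9 rad).
It fails at once if a bystander is moved more than 20 mm (distance of any of glass_disc, vial, gasket, amber_bottle, wash_bottle, jar from where it was at the start of the episode above 0.02 m).
It also fails if it takes over 54 s, if anything falls off the work surface, if the arm or the gripper's body presses on something with over 40 N, if the wrist force passes 120 N, or if a joint passes its speed limit or range.

## Working session

There is one attempt and no reset: what is moved stays moved. The work goes in short steps, Python scripts to look and compute and a tool call to move; the robot and the scene stay as the last step left them, time stands still between calls to the robot, and variables do not carry over. Pictures are saved under pics/ and viewed, at most 13 in all, crops included, and the job is handed in when it is done.

Besides the shell and the picture viewer there is one more tool, called after "Emit:" by a JSON object that holds its "api" and its "payload", one argument or row to a line. servo_tool: Moves the arm, as the interface text tells. Its arguments: {"type":"object","properties":{"fingers":{"type":"array","items":{"type":"number"}},"linear":{"type":"array","items":{"type":"array","items":{"type":"number"}}},"rotation":{"type":"array","items":{"type":"array","items":{"type":"number"}}},"force":{"type":"number"}},"required":["fingers","linear","rotation"]}

```bash
mkdir -p pics; cat > h.py <<'E'
import numpy as np,cv2,json
from bench import r
def snap(n,f):
    s=r.snapshot(n); cv2.imwrite(f'pics/{f}.png',s['frame'][:,:,::-1])
    np.savez(f'pics/{f}.npz',**{k:np.array(v) for k,v in s.items()}); return s
def pix2w(s,u,v,z):
    T=np.array(s['camera_from_world']);R=T[:3,:3];t=T[:3,3]
    d=R.T@np.array([(u-s['cx'])/s['fx'],-(v-s['cy'])/s['fy'],-1.]);c=-R.T@t
    return c+d*(z-c[2])/d[2]
def w2pix(s,p):
    T=np.array(s['camera_from_world']);q=T[:3,:3]@np.array(p)+T[:3,3]
    return s['cx']+s['fx']*q[0]/-q[2], s['cy']-s['fy']*q[1]/-q[2]
E
python3 - <<'E'
from h import *
a=snap('top','top');b=snap('scene','scene')
for s in(a,b):print({k:v for k,v in s.items() if k!='frame'})
A=cv2.imread('pics/top.png');cv2.imwrite('pics/top2.png',cv2.resize(A,(800,600),interpolation=cv2.INTER_CUBIC))
print(r.sense())
E
```

```text
{'fx': 468.8170946073327, 'fy': 468.8170946073327, 'cx': 259.653216962891, 'cy': 198.8030225510258, 'camera_from_world': array([[ 5.32597730e-03, -9.99951349e-01, -8.30259076e-03,
         8.36503298e+00],
       [ 9.81575075e-01,  3.64187881e-03,  1.91042168e-01,
        -5.27136074e+02],
       [-1.91002636e-01, -9.16710239e-03,  9.81546717e-01,
        -1.27083999e+03],
       [ 0.00000000e+00,  0.00000000e+00,  0.00000000e+00,
         1.00000000e+00]])}
{'fx': 420.5776414127689, 'fy': 420.5776414127689, 'cx': 250.25784785792226, 'cy': 191.1848583420915, 'camera_from_world': array([[-5.24270964e-01,  8.51270519e-01, -2.18737044e-02,
         2.64667418e+02],
       [-5.13308582e-01, -2.95426640e-01,  8.05752692e-01,
         2.06485579e+02],
       [ 6.79451437e-01,  4.33660701e-01,  5.91848073e-01,
        -1.49630931e+03],
       [ 0.00000000e+00,  0.00000000e+00,  0.00000000e+00,
         1.00000000e+00]])}
{'time': 0.1, 'joint_pos': array([ 5.96203167e+01,  7.51138936e+00,  8.53240430e+01,  1.77211947e-03,
        8.72617306e+01, -4.89306471e+00]), 'qd': array([-0.01171873, -0.1294586 , -0.12205734,  0.00984251, -0.05132101,
       -0.18951905]), 'joint_efforts': array([ 1.48687453e-03, -5.70945525e+01, -5.01943839e+01, -1.55131402e-04,
        8.03947449e-03,  1.76017085e-05]), 'tool_pos': array([257.91181421, 541.21874318, 249.33334895]), 'tcp_rot': array([-1.79903342e+02, -1.00511325e-02,  1.54513287e+02]), 'ft_force': array([-0.18472765, -0.46918606,  0.79685005]), 'wrist_torque': array([-0.00703664,  0.02906725, -0.04949239]), 'grip_force': 0.0, 'finger_gap': 85.4334946690081}
```

View pics/top2.png

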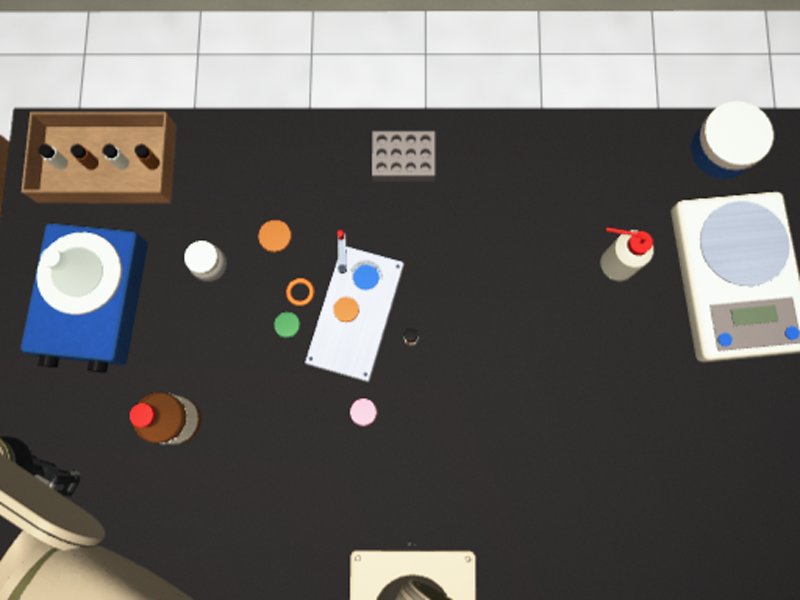

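View pics/scene.png

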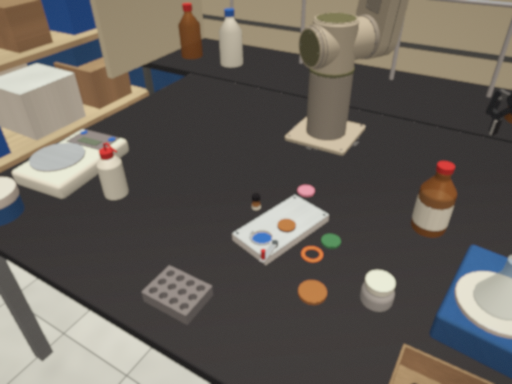

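Candidates in the top view (800x600 px): orange-brown disc on the plate (346,309), a larger orange disc on the bench (275,236), a pink disc (363,411), the green glass disc (287,324) and the gasket ring (300,291). I choose the one on the plate because it is the smaller of its colour. I'll check that in a close crop and measure from it.

```bash
python3 - <<'E'
import cv2
A=cv2.imread('pics/top.png')
cv2.imwrite('pics/crop.png',cv2.resize(A[140:250,170:280],(770,770))[:600] if 0 else cv2.resize(A[145:245,165:290],(750,600),interpolation=cv2.INTER_CUBIC))
hsv=cv2.cvtColor(A,cv2.COLOR_BGR2HSV)
import numpy as np
from h import *
s=dict(np.load('pics/top.npz'))
for n,lo,hi,z in [('orange',(8,100,100),(20,255,255),30),('blue',(100,120,100),(125,255,255),14),('plate',(0,0,150),(180,60,255),22),('red',(0,150,80),(5,255,255),60),('green',(45,80,60),(85,255,255),8)]:
    m=cv2.inRange(hsv,lo,hi);m[:140]=0;m[250:]=0;m[:,:165]=0;m[:,290:]=0
    k,_,st,c=cv2.connectedComponentsWithStats(m)
    for i in range(1,k):
        if st[i,4]>6: print(n,st[i],c[i],pix2w(s,*c[i],z).round(1))
    if n=='plate':
        cn=max(cv2.findContours(m,0,2)[0],key=cv2.contourArea);R=cv2.minAreaRect(cn);P=cv2.boxPoints(R)
        W=np.array([pix2w(s,*p,22) for p in P]);print(P,W.round(1),W.mean(0), [np.linalg.norm(W[i]-W[i-1]) for i in range(4)])
E
```

```text
orange [165 141  22  21 351] [175.31908832 150.5042735 ] [674.3 258.6  30. ]
orange [183 178  18  18 167] [191.56287425 186.38922156] [566.9 207.4  30. ]
orange [214 190  16  16 196] [221.10714286 197.69897959] [534.  121.5  30. ]
blue [226 170  17  15 201] [233.76119403 176.94527363] [599.2  87.2  14. ]
plate [ 195  150   63   94 2903] [226.33620393 201.6861867 ] [523.9 106.9  22. ]
[[193.7736  231.79245]
 [217.3585  149.24527]
 [259.7547  161.35849]
 [236.16982 243.90567]] [[436.4 198.   22. ]
 [680.9 136.4  22. ]
 [644.4  11.3  22. ]
 [402.4  76.8  22. ]] [541.01838523 105.62559653  22.        ] [np.float64(125.89898719068967), np.float64(252.21992654842384), np.float64(130.2741044756014), np.float64(250.66084279689753)]
red [215 147   5   6  22] [217.45454545 149.40909091] [668.8 132.1  60. ]
green [175 200  17  16 221] [183.26696833 207.47511312] [508.9 233.    8. ]
```

View pics/crop.png

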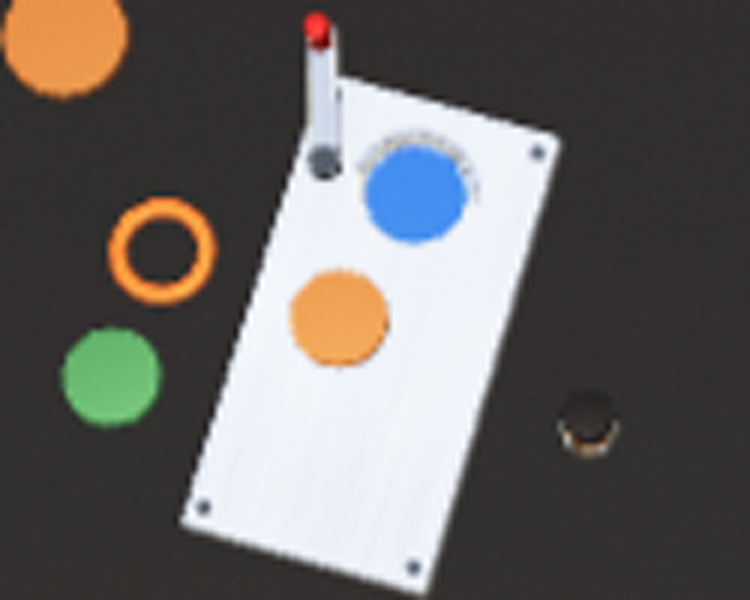

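The crop shows the plate with corners TR (560,137), BR (425,595) and BL (182,522). The orange-brown disc is at (340,318) and is smaller than the one on the bench at (65,38), so the choice holds. The blue recess is at (415,194), the boss at (324,160) and the red post top at (317,22).

```bash
python3 - <<'E'
from h import *
from scipy.optimize import least_squares
s=dict(np.load('pics/top.npz'))
c=lambda u,v:(165+u/6-.42,145+v/6-.42)
tr,br,bl=[pix2w(s,*c(*p),22) for p in[(560,137),(425,595),(182,522)]]
print(tr,br,bl,np.linalg.norm(tr-br),np.linalg.norm(br-bl))
# fit holder pose, corners and boss, recess floor
obs=[((100,-60,22),(560,137)),((-130,-60,22),(425,592)),((-130,60,22),(182,520)),((55,45,36),(324,160)),((55,0,14),(415,193))]
def W(q,p):
    C,S=np.cos(q[2]),np.sin(q[2]);return (q[0]+C*p[0]-S*p[1],q[1]+S*p[0]+C*p[1],p[2])
f=lambda q:np.ravel([np.subtract(w2pix(s,W(q,p)),c(*o)) for p,o in obs])
q=least_squares(f,[540,105,-.27]).x;print(q,np.degrees(q[2]),f(q).round(2))
rec=W(q,(55,0,14));piv=W(q,(55,45,30))
d=pix2w(s,221.1,197.7,30);post=pix2w(s,*c(317,22),60)
print('rec',rec,'piv',piv,'disc',d,'post',post)
C,S=np.cos(q[2]),np.sin(q[2])
print('disc in holder',np.array([[C,S],[-S,C]])@(d[:2]-q[:2]))
v=np.subtract(rec,d)[:2];print('push',np.hypot(*v),np.degrees(np.arctan2(v[1],v[0])))
v=np.subtract(post,piv)[:2];print('arm',np.hypot(*v),np.degrees(np.arctan2(v[1],v[0])-q[2])+90)
E
```

```text
[626.06804693  16.59818982  22.        ] [402.86203727  78.93924927  22.        ] [436.97475753 194.8022446   22.        ] 231.74842058233463 120.78042626867642
[ 5.46159028e+02  1.01679027e+02 -2.75132732e-01] -15.763944354850604 [-0.06 -0.01 -0.1  -0.17  0.03  0.2  -0.05 -0.25  0.18  0.22]
rec (np.float64(599.0904308319667), np.float64(86.73691980313504), 14) piv (np.float64(611.3157913993349), np.float64(130.04443138020258), 30) disc [533.963753   121.53051183  30.        ] post [672.24925621 132.32686614  60.        ]
disc in holder [-17.12974582  15.79170601]
push 73.83818938155635 -28.11313183285601
arm 60.97619734116002 107.90911643784827
```

Emit:
{"api": "servo_tool", "payload": {
  "fingers": [0.024,0.024,0.024,0.024,0.024,0.024,0.024,0.024,0.024,0.024],
  "linear": [
    [-0.02,-0.013,-0.02],
    [-0.056,-0.038,-0.03],
    [-0.094,-0.064,-0.03],
    [-0.132,-0.09,-0.03],
    [-0.17,-0.116,-0.03],
    [-0.208,-0.142,-0.03],
    [-0.245,-0.167,-0.02],
    [-0.283,-0.193,0.0],
    [-0.32,-0.219,0.02],
    [-0.35,-0.24,0.03]
  ],
  "rotation": [
    [0,0,0],
    [0,0,1],
    [0,0,2.6],
    [0,0,2.6],
    [0,0,2.6],
    [0,0,2.6],
    [0,0,2.6],
    [0,0,2.6],
    [0,0,2.6],
    [0,0,2.6]
  ]
}}

```text
time: 1.1
tool_pos: [470.6, 171.8, 218.0]
tcp_rot: [-179.9, -0.1, 151.9]
ft_force: [-0.8, 0.7, -0.1]
finger_gap: 24.1
grip_force: 0.0
```

```bash
cat >> h.py <<'E'
from scipy.spatial.transform import Rotation as Ro
Q=(546.16,101.68,-.275133)
def goto(x,y,z,yaw):
    s=r.sense();R=Ro.from_euler('xyz',s['tcp_rot'],degrees=True);G=Ro.from_euler('xyz',[180,0,yaw],degrees=True)
    print(s['time'],s['tool_pos'].round(1),s['tcp_rot'].round(2),s['finger_gap'],s['ft_force'].round(1))
    print('lin mm',(R.inv().apply(np.array([x,y,z])-s['tool_pos'])).round(1),'rot',(R.inv()*G).as_rotvec(degrees=True).round(2))
E
python3 -c "
from h import *
goto(488,146,70,151.9)"
```

```text
1.1 [470.6 171.8 218. ] [-1.7988e+02 -1.0000e-01  1.5186e+02] 24.136336693517492 [-0.8  0.7 -0.1]
lin mm [-27.8 -14.3 148. ] rot [-0.12 -0.1  -0.04]
```

Emit:
{"api": "servo_tool", "payload": {
  "fingers": [0.024,0.024,0.024,0.024,0.024,0.024],
  "linear": [
    [-0.02,-0.01,0.04],
    [-0.027,-0.014,0.08],
    [-0.027,-0.014,0.12],
    [-0.027,-0.014,0.145],
    [-0.027,-0.014,0.148],
    [-0.027,-0.014,0.148]
  ],
  "rotation": [
    [0,0,0],
    [0,0,0],
    [0,0,0],
    [0,0,0],
    [0,0,0],
    [0,0,0]
  ]
}}

```text
time: 1.7
tool_pos: [487.4, 149.2, 71.9]
tcp_rot: [-179.9, -0.1, 151.9]
ft_force: [-0.3, 0.1, 0.8]
finger_gap: 24.5
grip_force: 0.0
```

```bash
python3 -c "
from h import *
goto(488,146,43,151.9)
s=snap('wrist','w1');print({k:v for k,v in s.items() if k!='frame'})
cv2.imwrite('pics/w1b.png',cv2.resize(cv2.imread('pics/w1.png'),(800,600)))"
```

```text
1.7 [487.4 149.2  71.9] [-1.7993e+02 -9.0000e-02  1.5192e+02] 24.475183101256157 [-0.3  0.1  0.8]
lin mm [-2.1 -2.5 28.9] rot [-0.07 -0.09  0.02]
{'fx': 297.3186396354542, 'fy': 297.3186396354542, 'cx': 256.01982493820356, 'cy': 191.88118474511032, 'camera_from_world': array([[ 4.69560636e-01,  8.82898410e-01, -1.79084019e-03,
        -3.60700391e+02],
       [-8.44747097e-01,  4.48678567e-01, -2.91701707e-01,
         3.31712221e+02],
       [-2.56739461e-01,  1.38484446e-01,  9.56507662e-01,
        -1.03913277e+02],
       [ 0.00000000e+00,  0.00000000e+00,  0.00000000e+00,
         1.00000000e+00]])}
```

View pics/w1b.png

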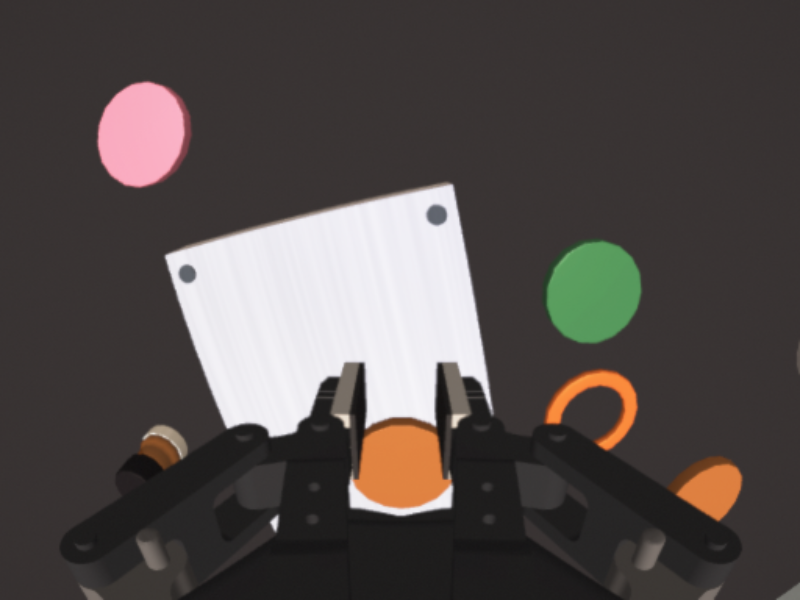

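The view shows the disc at (402,465), centred between the fingers at (350,400) and (452,400). Next I descend gently to find the plate.

Emit:
{"api": "servo_tool", "payload": {
  "fingers": [0.024,0.024,0.024,0.024,0.024,0.024],
  "linear": [
    [0,-0.001,0.008],
    [0,-0.001,0.016],
    [0,-0.001,0.022],
    [0,-0.001,0.025],
    [0,-0.001,0.025],
    [0,-0.001,0.025]
  ],
  "rotation": [
    [0,0,0],
    [0,0,0],
    [0,0,0],
    [0,0,0],
    [0,0,0],
    [0,0,0]
  ]
}}

```text
time: 2.35
tool_pos: [487.6, 148.5, 47.3]
tcp_rot: [-180.0, -0.0, 151.9]
ft_force: [0.8, -0.6, 0.2]
finger_gap: 24.0
grip_force: 0.0
```

Emit:
{"api": "servo_tool", "payload": {
  "fingers": [0.024,0.024,0.024,0.024],
  "linear": [
    [0,0,0.001],
    [0,0,0.002],
    [0,0,0.002],
    [0,0,0.002]
  ],
  "rotation": [
    [0,0,0],
    [0,0,0],
    [0,0,0],
    [0,0,0]
  ]
}}

```text
time: 2.75
tool_pos: [487.6, 148.5, 45.3]
tcp_rot: [180.0, 0.0, 151.9]
ft_force: [-0.7, -0.5, 0.7]
finger_gap: 24.3
grip_force: 0.0
```

Emit:
{"api": "servo_tool", "payload": {
  "fingers": [0.024,0.024,0.024,0.024],
  "linear": [
    [0,0,0.001],
    [0,0,0.002],
    [0,0,0.002],
    [0,0,0.002]
  ],
  "rotation": [
    [0,0,0],
    [0,0,0],
    [0,0,0],
    [0,0,0]
  ]
}}

```text
time: 3.15
tool_pos: [487.5, 148.4, 43.2]
tcp_rot: [-180.0, -0.0, 151.9]
ft_force: [-1.5, -0.6, 0.8]
finger_gap: 24.0
grip_force: 0.0
```

```bash
python3 -c "
from h import *
goto(599.1-32*.882,86.7+32*.471,43,151.9)
s=snap('wrist','w2')
cv2.imwrite('pics/w2b.png',cv2.resize(cv2.imread('pics/w2.png')[200:360,150:363],(800,600)))"
```

```text
3.15 [487.5 148.4  43.2] [-1.7999e+02 -1.0000e-02  1.5191e+02] 23.993505937898394 [-1.5 -0.6  0.8]
lin mm [-95.5  -1.9   0.2] rot [-0.01 -0.01  0.01]
```

View pics/w2b.png

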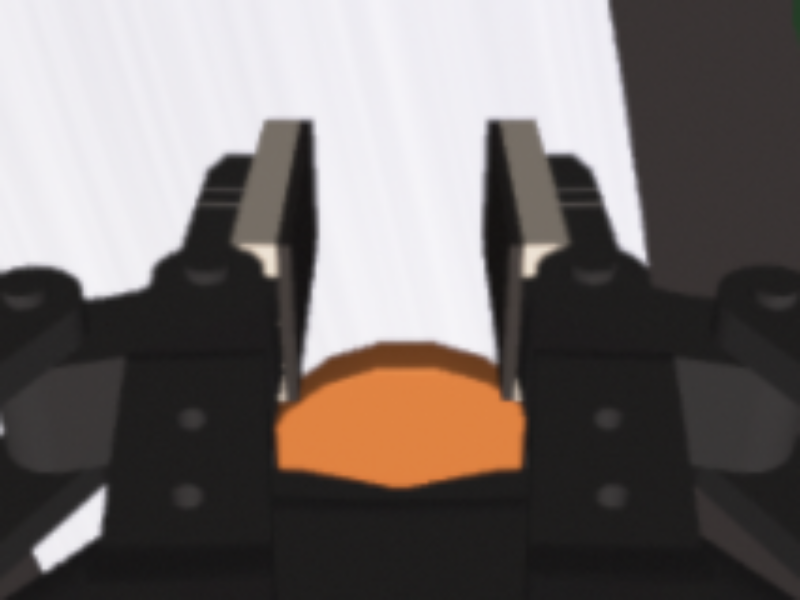

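Emit:
{"api": "servo_tool", "payload": {
  "fingers": [0.024,0.024,0.024,0.024,0.024,0.024,0.024,0.024,0.024,0.024],
  "linear": [
    [0,0,0.001],
    [-0.004,0,0.001],
    [-0.009,0,0.001],
    [-0.014,0,0.001],
    [-0.019,0,0.001],
    [-0.024,0,0.001],
    [-0.029,-0.001,0.001],
    [-0.034,-0.001,0.001],
    [-0.039,-0.001,0.001],
    [-0.044,-0.001,0.001]
  ],
  "rotation": [
    [0,0,0],
    [0,0,0],
    [0,0,0],
    [0,0,0],
    [0,0,0],
    [0,0,0],
    [0,0,0],
    [0,0,0],
    [0,0,0],
    [0,0,0]
  ]
}}

```text
time: 4.2
tool_pos: [526.2, 126.6, 42.3]
tcp_rot: [-180.0, -0.0, 151.9]
ft_force: [-0.8, 0.7, 0.3]
finger_gap: 24.0
grip_force: 0.4
```

Emit:
{"api": "servo_tool", "payload": {
  "fingers": [0.024,0.024,0.024,0.024,0.024,0.024,0.024,0.024],
  "linear": [
    [-0.005,0,0],
    [-0.01,0,0],
    [-0.015,0,0],
    [-0.02,-0.001,0],
    [-0.025,-0.001,0],
    [-0.03,-0.001,0],
    [-0.03,-0.001,0],
    [-0.03,-0.001,0]
  ],
  "rotation": [
    [0,0,0],
    [0,0,0],
    [0,0,0],
    [0,0,0],
    [0,0,0],
    [0,0,0],
    [0,0,0],
    [0,0,0]
  ]
}}

```text
time: 5.0
tool_pos: [552.1, 111.7, 42.3]
tcp_rot: [180.0, 0.0, 151.9]
ft_force: [0.5, 0.9, -0.8]
finger_gap: 23.7
grip_force: 0.0
```

```bash
python3 -c "
from h import *
goto(599.1-32*.882,86.7+32*.471,42,151.9)
s=snap('wrist','w3');t=snap('scene','s3')
a=cv2.resize(cv2.imread('pics/w3.png')[200:360,150:363],(800,600))
b=cv2.resize(cv2.imread('pics/s3.png')[180:270,220:340],(400,300),interpolation=cv2.INTER_CUBIC)
c=np.zeros((600,800,3),np.uint8);c[:300,:400]=cv2.resize(a,(400,300));c[:300,400:]=b
t=snap('top','t3');c[300:,:400]=cv2.resize(cv2.imread('pics/t3.png')[145:235,175:295],(400,300),interpolation=cv2.INTER_CUBIC)
cv2.imwrite('pics/c3.png',c)"
```

```text
5.0 [552.1 111.7  42.3] [1.800e+02 1.000e-02 1.519e+02] 23.673768090290917 [ 0.5  0.9 -0.8]
lin mm [-21.3   0.1   0.3] rot [0.   0.01 0.  ]
```

View pics/c3.png

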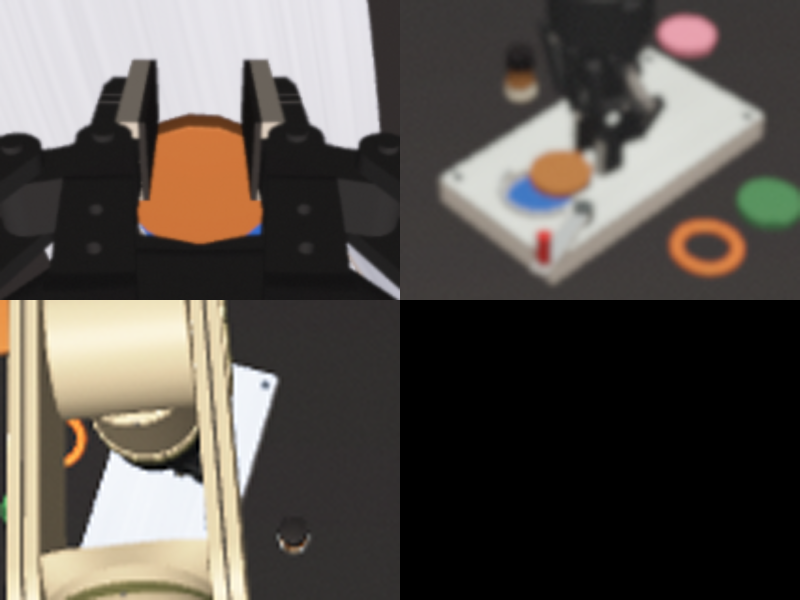

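The disc moves with the fingers, centred between them, and overhangs the recess. I'll continue slowly.

Emit:
{"api": "servo_tool", "payload": {
  "fingers": [0.024,0.024,0.024,0.024,0.024,0.024,0.024],
  "linear": [
    [-0.003,0,0],
    [-0.006,0,0],
    [-0.009,0,0],
    [-0.012,0,0],
    [-0.014,0,0],
    [-0.015,0,0],
    [-0.015,0,0]
  ],
  "rotation": [
    [0,0,0],
    [0,0,0],
    [0,0,0],
    [0,0,0],
    [0,0,0],
    [0,0,0],
    [0,0,0]
  ]
}}

```text
time: 5.85
tool_pos: [565.4, 104.6, 42.3]
tcp_rot: [180.0, 0.0, 151.9]
ft_force: [-0.2, 0.7, -0.9]
finger_gap: 23.9
grip_force: 0.0
```

```bash
cat >> h.py <<'E'
def disc():
    t=snap('scene','d');h=cv2.cvtColor(cv2.imread('pics/d.png'),cv2.COLOR_BGR2HSV)
    m=cv2.inRange(h,(5,90,90),(20,255,255));m[:200]=0;m[247:]=0;m[:,:245]=0;m[:,300:]=0
    k,_,st,c=cv2.connectedComponentsWithStats(m);i=1+np.argmax(st[1:,4])
    for z in(30,22):print('disc',st[i],c[i],z,pix2w(t,*c[i],z).round(1))
E
python3 -c "
from h import *
disc();goto(599.1-32*.882,86.7+32*.471,42,151.9)"
```

```text
disc [254 226  19  17 220] [263.04090909 234.32727273] 30 [599.8  96.   30. ]
disc [254 226  19  17 220] [263.04090909 234.32727273] 22 [592.2  91.5  22. ]
5.9 [565.3 104.7  42.2] [-1.8000e+02  1.0000e-02  1.5191e+02] 24.188810141760314 [ 0.5  0.2 -1.1]
lin mm [-6.3  0.1  0.2] rot [-0.    0.01  0.01]
```

Emit:
{"api": "servo_tool", "payload": {
  "fingers": [0.024,0.024,0.024,0.024,0.024,0.024,0.024],
  "linear": [
    [-0.0015,0,0],
    [-0.003,0,0],
    [-0.0045,0,0],
    [-0.0055,0,0],
    [-0.006,0,0],
    [-0.006,0,0],
    [-0.006,0,0]
  ],
  "rotation": [
    [0,0,0],
    [0,0,0],
    [0,0,0],
    [0,0,0],
    [0,0,0],
    [0,0,0],
    [0,0,0]
  ]
}}

```text
time: 6.6
tool_pos: [570.5, 101.9, 42.3]
tcp_rot: [180.0, 0.0, 151.9]
ft_force: [-0.1, -0.5, -0.5]
finger_gap: 23.9
grip_force: 0.0
```

```bash
python3 -c "
from h import *
disc();goto(599.1-32*.882,86.7+32*.471,42,151.9)
snap('wrist','w4')
c=np.zeros((300,800,3),np.uint8);c[:,:400]=cv2.resize(cv2.imread('pics/w4.png')[200:360,150:363],(400,300))
c[:,400:]=cv2.resize(cv2.imread('pics/d.png')[210:270,225:305],(400,300),interpolation=cv2.INTER_CUBIC)
cv2.imwrite('pics/c4.png',c)"
```

```text
disc [253 231  18  12 175] [261.36       236.39428571] 30 [608.3  96.2  30. ]
disc [253 231  18  12 175] [261.36       236.39428571] 22 [600.8  91.8  22. ]
6.65 [570.5 101.9  42.4] [1.8000e+02 1.0000e-02 1.5191e+02] 24.236454349653776 [-0.4 -0.8 -0.2]
lin mm [-0.4  0.   0.4] rot [0.   0.01 0.01]
```

View pics/c4.png

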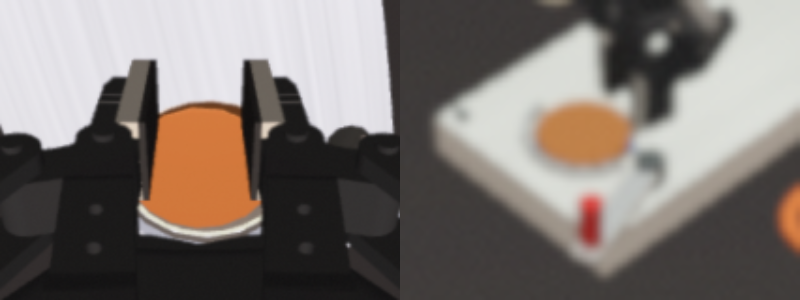

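Emit:
{"api": "servo_tool", "payload": {
  "fingers": [0.024,0.024,0.024,0.024,0.024,0.024,0.024],
  "linear": [
    [0.005,0,0],
    [0.01,0,-0.002],
    [0.012,0,-0.02],
    [0.012,0,-0.05],
    [0.012,0,-0.07],
    [0.012,0,-0.07],
    [0.012,0,-0.07]
  ],
  "rotation": [
    [0,0,0],
    [0,0,0],
    [0,0,0],
    [0,0,0],
    [0,0,0],
    [0,0,0],
    [0,0,0]
  ]
}}

```text
time: 7.4
tool_pos: [559.9, 107.8, 112.6]
tcp_rot: [180.0, 0.0, 151.9]
ft_force: [0.1, -0.1, 0.4]
finger_gap: 23.7
grip_force: 0.0
```

```bash
python3 -c "
from h import *
disc();goto(670,165,112,92.1)
snap('wrist','w5')
c=np.zeros((300,800,3),np.uint8);c[:,:400]=cv2.resize(cv2.imread('pics/w5.png')[200:360,150:363],(400,300))
c[:,400:]=cv2.resize(cv2.imread('pics/d.png')[210:270,225:305],(400,300),interpolation=cv2.INTER_CUBIC)
cv2.imwrite('pics/c5.png',c)"
```

```text
disc [253 231  18  12 173] [261.26589595 236.42774566] 30 [608.5  96.1  30. ]
disc [253 231  18  12 173] [261.26589595 236.42774566] 22 [601.   91.6  22. ]
7.45 [559.2 107.7 111.5] [-1.7997e+02 -4.0000e-02  1.5192e+02] 23.672476089857916 [ 0.2  0.6 -0.3]
lin mm [-70.8 102.7  -0.6] rot [-5.000e-02 -2.000e-02  5.982e+01]
```

View pics/c5.png

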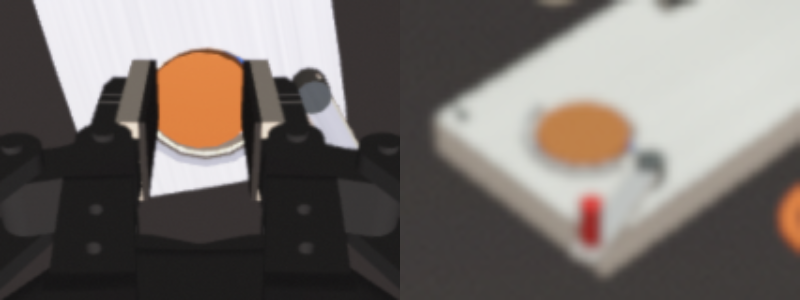

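The disc is flush: its side wall is gone and the lip is visible in front of it. The post is still open at (591,220) in the right half. I'll move behind the post.

Emit:
{"api": "servo_tool", "payload": {
  "fingers": [0.008,0.008,0.008,0.008,0.008,0.008,0.008,0.008,0.008,0.008],
  "linear": [
    [-0.008,0.012,0],
    [-0.017,0.025,0],
    [-0.026,0.038,0],
    [-0.035,0.051,0],
    [-0.044,0.064,0],
    [-0.053,0.077,0],
    [-0.062,0.09,0],
    [-0.071,0.103,0],
    [-0.071,0.103,0],
    [-0.071,0.103,0]
  ],
  "rotation": [
    [0,0,7.5],
    [0,0,15],
    [0,0,22.5],
    [0,0,30],
    [0,0,37.5],
    [0,0,45],
    [0,0,52.5],
    [0,0,59.8],
    [0,0,59.8],
    [0,0,59.8]
  ]
}}

```text
time: 8.5
tool_pos: [669.9, 164.9, 110.5]
tcp_rot: [-179.8, 0.0, 92.3]
ft_force: [-0.5, -0.2, -0.4]
finger_gap: 8.2
grip_force: 0.0
```

```bash
python3 -c "
from h import *
goto(670.5,161,64,92.1)
snap('wrist','w6')
cv2.imwrite('pics/c6.png',cv2.resize(cv2.imread('pics/w6.png')[180:384],(800,320)))"
```

```text
8.5 [669.9 164.9 110.5] [-1.7984e+02  2.0000e-02  9.2330e+01] 8.188220492018656 [-0.5 -0.2 -0.4]
lin mm [-3.9  0.6 46.5] rot [-0.16  0.02  0.23]
```

View pics/c6.png

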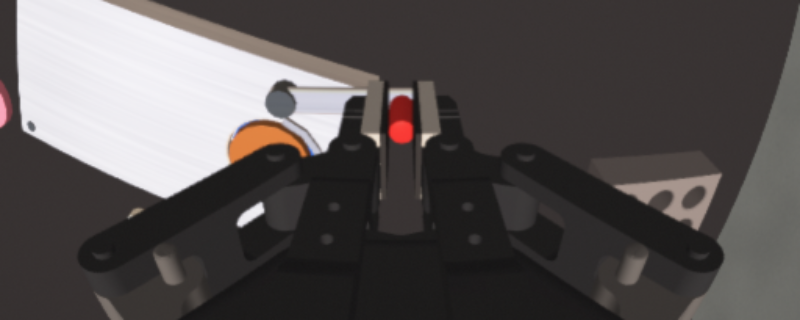

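```bash
python3 -c "
from h import *
s=dict(np.load('pics/w6.npz'));T=s['camera_from_world']
for p in [(671.3,132.2,60),(672,140,60),(672,150,60),(670,154,91.5),(670,176,91.5)]:
    q=T[:3,:3]@np.array(p)+T[:3,3];a,b,c=q[0],-q[1],-q[2];h=np.hypot(a,b);f=s['fx']*np.arctan2(h,c)/h
    u,v=s['cx']+f*a,s['cy']+f*b;print(p,u*800/512,(v-180)*320/204)"
```

```text
(671.3, 132.2, 60) 397.7524220474273 136.63623812751996
(672, 140, 60) 400.11390512186483 121.22503948028857
(672, 150, 60) 401.1165211893274 100.50227838525319
(670, 154, 91.5) 395.9673544997778 130.67326029346452
(670, 176, 91.5) 398.48954829328926 74.02979061704454
```

The expected post top falls on the seen post at (401,132), so I descend behind it.

Emit:
{"api": "servo_tool", "payload": {
  "fingers": [0.008,0.008,0.008,0.008,0.008],
  "linear": [
    [0,0.001,0.015],
    [0,0.001,0.03],
    [0,0.001,0.042],
    [0,0.001,0.047],
    [0,0.001,0.047]
  ],
  "rotation": [
    [0,0,0],
    [0,0,0],
    [0,0,0],
    [0,0,0],
    [0,0,0]
  ]
}}

```text
time: 9.05
tool_pos: [670.7, 164.8, 63.2]
tcp_rot: [-179.8, 0.0, 92.1]
ft_force: [-0.2, -1.1, -0.4]
finger_gap: 7.9
grip_force: 0.0
```

```bash
python3 -c "
from h import *
s=r.sense();print(s['tool_pos'],s['tcp_rot'],s['ft_force'])
R=Ro.from_euler('xyz',s['tcp_rot'],degrees=True)
P=np.array([611.3,130.0]);t0=107.9
for th in [107.9,100,92,84,76,68,60,52,44,36,28,20,12,6,0,-3]:
    a=np.radians(th-90)+Q[2];u=np.array([np.sin(a),-np.cos(a)]);p=P+60*np.array([np.cos(a),np.sin(a)])-15.5*u
    print(th,(R.inv().apply(np.array([*p,64])-s['tool_pos'])).round(1),'rot',round(107.9-th,1))
"
```

```text
[670.68830402 164.82020277  63.19009152] [-1.79820047e+02  2.29845612e-02  9.21230511e+01] [-0.20345997 -1.06441115 -0.44419599]
107.9 [-17.1  -0.6  -0.8] rot 0.0
100 [-25.5   0.9  -0.8] rot 7.9
92 [-34.1   1.3  -0.8] rot 15.9
84 [-42.7   0.5  -0.8] rot 23.9
76 [-51.1  -1.5  -0.8] rot 31.9
68 [-59.2  -4.7  -0.8] rot 39.9
60 [-66.7  -8.9  -0.8] rot 47.9
52 [-73.6 -14.2  -0.7] rot 55.9
44 [-79.6 -20.3  -0.7] rot 63.9
36 [-84.8 -27.3  -0.7] rot 71.9
28 [-88.9 -34.8  -0.7] rot 79.9
20 [-92.  -42.9  -0.6] rot 87.9
12 [-93.9 -51.4  -0.6] rot 95.9
6 [-94.5 -57.8  -0.6] rot 101.9
0 [-94.5 -64.3  -0.6] rot 107.9
-3 [-94.2 -67.5  -0.6] rot 110.9
```

Emit:
{"api": "servo_tool", "payload": {
  "fingers": [0.008,0.008,0.008,0.008,0.008,0.008,0.008,0.008,0.008,0.008],
  "linear": [
    [-0.009,0,0],
    [-0.017,0,0],
    [-0.0255,0.001,0],
    [-0.034,0.001,0],
    [-0.0425,0.0005,0],
    [-0.051,-0.0015,0],
    [-0.059,-0.0045,0],
    [-0.0665,-0.009,0],
    [-0.0665,-0.009,0],
    [-0.0665,-0.009,0]
  ],
  "rotation": [
    [0,0,0],
    [0,0,0],
    [0,0,8],
    [0,0,16],
    [0,0,24],
    [0,0,32],
    [0,0,40],
    [0,0,48],
    [0,0,48],
    [0,0,48]
  ]
}}

```text
time: 10.05
tool_pos: [666.0, 97.8, 66.1]
tcp_rot: [180.0, -0.1, 44.3]
ft_force: [-0.1, 0.3, -0.5]
finger_gap: 7.8
grip_force: 0.0
```

```bash
python3 -c "
from h import *
s=r.sense();print(s['tool_pos'],s['tcp_rot'],s['ft_force'])
R=Ro.from_euler('xyz',s['tcp_rot'],degrees=True)
P=np.array([611.3,130.0])
for th in [60,52,44,36,28,20,12,6,0,-3]:
    a=np.radians(th-90)+Q[2];u=np.array([np.sin(a),-np.cos(a)]);p=P+60*np.array([np.cos(a),np.sin(a)])-15.5*u
    print(th,(R.inv().apply(np.array([*p,64])-s['tool_pos'])).round(1),'rot',round(60-th,1))
snap('wrist','w7');snap('scene','d')
c=np.zeros((300,800,3),np.uint8);c[:,:400]=cv2.resize(cv2.imread('pics/w7.png')[200:360,150:363],(400,300))
c[:,400:]=cv2.resize(cv2.imread('pics/d.png')[210:270,225:305],(400,300),interpolation=cv2.INTER_CUBIC)
cv2.imwrite('pics/c7.png',c)"
```

```text
[665.99079388  97.76666616  66.05564484] [ 1.79956182e+02 -5.23869215e-02  4.43049738e+01] [-0.06936113  0.32175695 -0.52033682]
60 [-1.2 -1.3  2.1] rot 0
52 [-9.7  0.3  2. ] rot 8
44 [-18.3   0.7   2. ] rot 16
36 [-26.9  -0.2   2. ] rot 24
28 [-35.3  -2.2   2. ] rot 32
20 [-43.4  -5.4   2. ] rot 40
12 [-50.9  -9.6   2. ] rot 48
6 [-56.1 -13.5   2. ] rot 54
0 [-60.9 -17.9   2. ] rot 60
-3 [-63.1 -20.3   2. ] rot 63
```

View pics/c7.png

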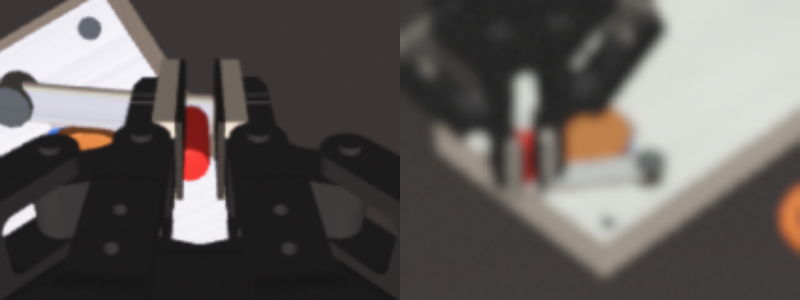

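The post sits in the notch of the fingertips at (196,150) and the clip is about half closed. I'll carry on.

Emit:
{"api": "servo_tool", "payload": {
  "fingers": [0.008,0.008,0.008,0.008,0.008,0.008,0.008,0.008,0.008,0.008],
  "linear": [
    [-0.01,0,0.001],
    [-0.0185,0.0005,0.001],
    [-0.027,0,0.001],
    [-0.0355,-0.002,0.001],
    [-0.0435,-0.005,0.001],
    [-0.051,-0.0095,0.001],
    [-0.056,-0.0135,0.001],
    [-0.061,-0.018,0.001],
    [-0.063,-0.02,0.001],
    [-0.063,-0.02,0.001]
  ],
  "rotation": [
    [0,0,8],
    [0,0,16],
    [0,0,24],
    [0,0,32],
    [0,0,40],
    [0,0,48],
    [0,0,54],
    [0,0,60],
    [0,0,60],
    [0,0,60]
  ]
}}

```text
time: 11.15
tool_pos: [609.2, 69.0, 65.3]
tcp_rot: [-179.9, -0.4, -15.7]
ft_force: [13.8, -0.0, -9.3]
finger_gap: 7.7
grip_force: 6.5
```

```bash
python3 -c "
from h import *
goto(0,0,0,-15.8)
P=np.array([611.3,130.0]);a=np.radians(-90)+Q[2];u=np.array([np.sin(a),-np.cos(a)]);p=P+60*np.array([np.cos(a),np.sin(a)])-15.5*u
print('ideal closed');goto(*p,64,-15.8)"
```

```text
11.15 [609.2  69.   65.3] [-179.88   -0.39  -15.74] 7.733022501417266 [13.8 -0.  -9.3]
lin mm [-568.1  231.9   60.9] rot [-0.12 -0.39  0.06]
ideal closed
11.15 [609.2  69.   65.3] [-179.88   -0.39  -15.74] 7.733022501417266 [13.8 -0.  -9.3]
lin mm [0.9 0.8 1.3] rot [-0.12 -0.39  0.06]
```

The fingers are pressing the stop at 14 N, so the clip is closed. I hold briefly, then back straight off and rise.

Emit:
{"api": "servo_tool", "payload": {
  "fingers": [0.008,0.008,0.008,0.008,0.008,0.008,0.008,0.008,0.008,0.008],
  "linear": [
    [0,0,0],
    [0.005,0,0],
    [0.015,0,0],
    [0.03,0,0],
    [0.035,0,-0.02],
    [0.06,0,-0.06],
    [0.09,0,-0.1],
    [0.12,0,-0.13],
    [0.12,0,-0.13],
    [0.12,0,-0.13]
  ],
  "rotation": [
    [0,0,0],
    [0,0,0],
    [0,0,0],
    [0,0,0],
    [0,0,0],
    [0,0,0],
    [0,0,0],
    [0,0,0],
    [0,0,0],
    [0,0,0]
  ]
}}

```text
time: 12.15
tool_pos: [722.9, 35.6, 195.1]
tcp_rot: [-180.0, -0.1, -15.9]
ft_force: [-1.0, -0.3, -1.4]
finger_gap: 8.1
grip_force: 0.0
```

```bash
python3 -c "
from h import *
goto(0,0,0,-15.8)
snap('wrist','w8');s=snap('scene','d')
a=np.radians(-90)+Q[2];p=(611.3+60*np.cos(a),130+60*np.sin(a),60);print('expected closed post top in scene',w2pix(s,p))
c=np.zeros((600,800,3),np.uint8);c[:300,:400]=cv2.resize(cv2.imread('pics/w8.png'),(400,300))
c[300:,400:]=cv2.resize(snap('top','t8')['frame'][145:235,175:295,::-1],(400,300))
c[:300,400:]=cv2.resize(cv2.imread('pics/d.png')[210:270,225:305],(400,300),interpolation=cv2.INTER_CUBIC)
cv2.imwrite('pics/c8.png',c)"
```

```text
12.15 [722.9  35.6 195.1] [-1.7998e+02 -9.0000e-02 -1.5860e+01] 8.081010984303907 [-1.  -0.3 -1.4]
lin mm [-686.   231.9  193.8] rot [-0.02 -0.09 -0.06]
expected closed post top in scene (np.float64(255.55983173389953), np.float64(220.6953761088007))
```

View pics/c8.png

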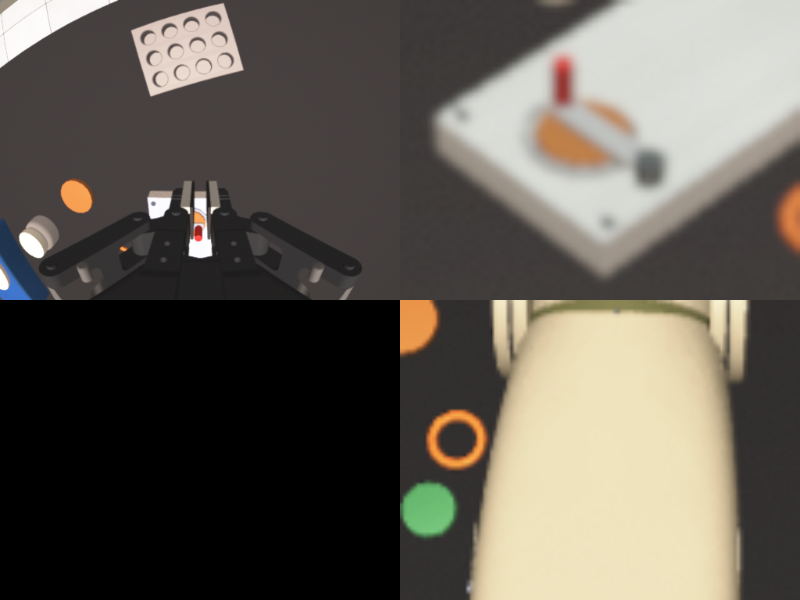

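```bash
python3 -c "
from h import *
s=dict(np.load('pics/d.npz'))
b=np.array(w2pix(s,(611.3,130,36)));off=np.array([225+249/5-.4,210+158/5-.4])-b;print('boss offset',off)
for th in(0,6.9,15):
    a=np.radians(th-90)+Q[2];print(th,np.array(w2pix(s,(611.3+60*np.cos(a),130+60*np.sin(a),60)))+off)
print('seen',225+163/5-.4,210+62/5-.4)"
```

```text
boss offset [1.48073261 1.09480772]
0 [257.04056435 221.79018383]
6.9 [254.99843036 223.21370897]
15 [252.93163044 225.08724073]
seen 257.20000000000005 222.0
```

The post is where a closed angle of 0 puts it, and the disc is seated under the arm.

```bash
python3 -c "
from bench import r
print(r.hand_in())"
```

```text
the job is handed in; nothing more can be done
None
```

I slid the bronze disc into the recess, where it sits flush, closed the clip fully across it, moved the arm clear and handed the job in at about 12 s; hand-in returned no verdict.

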